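# Put the tea tin in the acrylic holder and click its door shut

### The arm

A 6-joint arm with a two-finger parallel gripper is mounted at the origin on the work surface. World frame = base frame: x ahead of the robot, y to its left, z up, the work surface at z = 0. Lengths are in mm, angles in degrees, forces in N, time in s.
With the tool pointing down it reaches from about 350 to 850 mm from the base axis. Payload 8.1 kg.
Tool frame: the origin (TCP) lies between the finger pads; the fingertips stand 22 mm ahead of it and the grasp point (between the pads) lies 3 mm ahead of it (r.nose_length is the z of the fingertips in the tool frame, in mm); z points along the fingers, x is the direction in which the jaws open and shut, and the axes are right-handed (so a half turn about z gives the same grasp; the last joint's range is limited). The gripper opens to 85 mm and grips with 20 to 120 N. Pads are 22 mm wide; open, the fingers measure 114 mm over their backs; the gripper's body (76 mm by 85 mm) begins 54 mm behind the grasp point. The pads swing forward as they close: fully open they stand 13 mm farther back than shut.
Start: joints at [-73.362, 7.471, 85.268, -0, 87.261, -4.893], TCP at [220.23, -558.126, 253.292] pointing down, gripper open.
Joint ranges: [-169.43, 169.43], [-51.17, 129.36], [1.28, 143.12], [-76.62, 256.62], [0, 156.53], [-152.29, 152.29]. Speed limits (degrees/s): [136.94, 136.94, 159.86, 180, 180, 180].

### API

Orientations are given as [roll, pitch, yaw] about the fixed x, y, z axes, in that order (R = Rz(yaw) Ry(pitch) Rx(roll)).
In Python, from bench import r gives the robot as it stands.
- The arm moves only by the shell command python3 -m jog 'ROWS' [FORCE]. ROWS is JSON, a list of rows, each a list of 5 numbers: the shift along the tool's x, y, z in m, then the turn about the tool's z in degrees, then the opening in per cent of the stroke, from 0 (shut) to 100 (fully open). A call has 1 to 8 rows; each row is the pose to reach, as a shift and turn from the pose measured when the call began, along the tool's axes at that moment; what a row does not reach only later rows make up. A row lasts 1/10 s, in which the tool goes at most 50 mm and 8.59 degrees, less where a joint would pass 70% of its speed; a pose out of reach is approached as far as the arm can. A call with a gripper value outside its range is refused whole. The fingers move at their own pace and stop on an object; FORCE is the grip in N (left out, the last holds). Time passes only in rows, so rows that repeat a pose let the fingers close. It gives the time, the measured TCP pose, the force and the opening at its end, in the units of the state.
- r.sense(): the state, without advancing time (a new reading comes with each control period).
- r.snapshot(name): name is "side" or "top" or "wrist"; returns a dict with "image" (384x512x3 uint8, red, green, blue), "K" (3x3 intrinsics, pixels), "T" (4x4, takes a point from camera to world coordinates); the wrist camera has in their place "tool_from_camera" (4x4, takes a point from camera to tool coordinates, whose origin is the TCP and whose axes are the tool frame's). Camera axes: x right, y down, z forward; pixel columns grow to the right and rows downward; lengths in mm; the calibration is good to about 2 mm. A picture is of the moment at which its call begins: read the wrist's pose just before it. There is no depth.
- r.hand_in(): hands the job in, once; it reports no verdict.
Trained networks look in a picture, given as the dict that the camera call returned (one of the last four; its "shot" number tells which), for a name from the list of things; names that differ only in an ending like _2 or _b are one class to them, and where a whole thing is asked for, a point or a joint stands for the part that bears it (a point fixed in the world has none). Each returns a list of dicts, best first, with "conf" (0 to 1); they miss things now and then, are a little off and sometimes report something else, mostly with a low value. They report only what shows in the picture. A call takes as long as a camera call.
- r.search_frame(picture, label): "bbox" ([left, top, right, bottom] in pixels, round what is visible of it).
- r.pinpoint(picture, label): "uv" ([column, row] in pixels: a listed point, or the origin of a listed thing).
The state is a dict: "time": time; "joint_pos": joint angles; "qd": joint speeds; "joint_efforts": joint torques, N m; "tool_pos": TCP position; "tcp_rot": TCP orientation; "ft_force": force on the tool from outside, world axes, zero at the start; "wrist_torque": the same for the moment, N m; "finger_gap": finger opening in mm.
Only numpy, scipy, OpenCV 4.12 (cv2) and the standard library are available. Lean on these libraries where they do the work, as an engineer would, in place of code of your own. Each camera call takes 0.05 s, during which the arm holds its last target. There are 200 camera calls.

### The job

Take the green tea tin out of the bamboo rack and stand it on the bamboo coaster, so that you can let go and take it again by its other two sides. Then stand it upright in the empty bay of the clear acrylic holder, lowered and not dropped, and push the holder's door fully shut until it clicks home on its catch. Do not tip the tin over, and leave the kettle and the mugs where they are.

Things in the scene. Friction and masses are not known exactly. Their poses are not given: they have to be found in the camera images.
- tin_center (a point): Centre (half-way up) of the green tea tin with brass-coloured flat lid: an upright closed box, 44 mm along its x, 60 mm along its y, 110 mm tall, about 0.25 kg. In the rack its two 60 mm wide faces (facing its x) are hidden by tall walls, so it can be gripped only across the 60 mm (its y). In the bay it is the other way about: only a grip across the 44 mm (its x) has finger room.
- rack: Fixed bamboo rack, origin at the centre of its underside, axes as the tin's at the start. Floor 8 mm thick, the tin stands on it. Two walls 6 mm thick facing along x, 52 mm apart inside, 60 mm long along y, tops 124 mm above the dresser (6 mm above the tin's top). The y ends are open but for lips 22 mm above the dresser, outer faces 40 mm from the centre.
- coaster: Fixed flat square bamboo coaster 120 x 120 x 6 mm lying on the dresser; origin at the centre of its underside, so its top is 6 mm higher.
- holder: Fixed clear acrylic holder, white edges, on a black round turntable (radius 100 mm, locked at any angle); origin at the centre of the turntable's underside; x from front (door) to back, y to its left, z up. Top at 142 mm. In its frame the left bay (y +3 to +70 mm) is full of stacked pods, the empty bay is at y -70 to -2 mm. The front is open while the door is open.
- bay (a point): Centre of the empty bay's floor, 24 mm above the dresser, axes as the holder's. Bay 68 mm wide (y), 52 mm deep (x), side walls 118 mm high, 5 mm thick. Its back is two strips, 10 mm wide and 5 mm thick, with a 48 mm thumb slot between, open to the top, for a finger. The tin stands here with its 60 mm along y, its 44 mm along x; a quarter turn off, it blocks the door.
- door_hinge (a point): Point on the door's upright hinge axis, in the middle of its thickness, half-way up (86 mm above the dresser), at the holder's left (+y) front corner; axes as the holder's (they do not turn with the door).
- door_edge (a point): Middle of the door's free edge on its outer face, half-way up (turns with the door), 148 mm from the hinge; axes: -x out of the outer face, -y from hinge to free edge. The door is a clear panel with white edging, 148 mm wide, 6 mm thick, 30 to 142 mm above the dresser. A red finger pull (10 x 10 x 40 mm) stands on the outer face here.
- door (a joint): Door angle, rad: 0 shut, 1.57 square to the front. It swings out to the holder's -x on the hinge at +y; at 1.57 its outer face looks to the holder's +y. It turns easily and stays where left. About 0.1 rad before shut it meets a sprung ball catch and stops there if pushed lightly; about 5 N at the free edge takes it over, then the catch pulls it to 0 and keeps it there.
- tray: White melamine tray 320 x 240 mm with a 16 mm rim, fixed; origin at the centre of its underside.
- kettle: Brushed steel kettle on a black base, radius 78 mm, 192 mm tall, handle reaching 117 mm from its centre; stands on the tray, not to be moved. Origin at the centre of its underside.
- mug_a: Blue stoneware mug, radius 40 mm, 92 mm tall, handle to its +y; stands on the tray, not to be moved. Origin at the centre of its underside.
- mug_b: Like mug_a, standing on the dresser, not to be moved.

How it is judged:
By the outcome, as a careful person would: the job done as asked, in the order asked, and still so for the second after the job is handed in, with the robot touching nothing.
It also fails if it takes over 72 s, if anything falls off the work surface, if the arm or the gripper's body presses on something with over 40 N, if the wrist force passes 120 N, or if a joint passes its speed limit or range.

## Working session

There is one attempt and no reset: what is moved stays moved. The work goes in short steps, Python scripts to look and compute and a shell command to move; the robot and the scene stay as the last step left them, time stands still between calls to the robot, and variables do not carry over. Pictures are saved under pics/ and viewed, about 8 in all and at most 12, crops included, and the job is handed in when it is done.

```bash
mkdir -p pics; ls
cat > h.py <<'E'
import numpy as np, cv2
from scipy.spatial.transform import Rotation as R
from bench import r
def snap(n,fn=None):
    s=r.sense(); p=r.snapshot(n)
    if n=='wrist':
        T=np.eye(4);T[:3,:3]=R.from_euler('xyz',s['tcp_rot'],degrees=True).as_matrix();T[:3,3]=s['tool_pos']
        p['Tw']=T@np.array(p['tool_from_camera'])
    else: p['Tw']=np.array(p['T'])
    if fn: cv2.imwrite('pics/'+fn,p['image'][:,:,::-1])
    return p
def ray(p,uv,z):
    d=p['Tw'][:3,:3]@np.linalg.inv(np.array(p['K']))@[uv[0],uv[1],1]; o=p['Tw'][:3,3]
    return o+d*(z-o[2])/d[2]
def proj(p,X):
    X=np.atleast_2d(X); c=(X-p['Tw'][:3,3])@p['Tw'][:3,:3]; q=c@np.array(p['K']).T
    return q[:,:2]/q[:,2:]
E
python3 - <<'E'
from h import *
Z=dict(tin_center=63,rack=0,coaster=0,holder=0,bay=24,door_hinge=86,door_edge=86,tray=0,kettle=0,mug_a=0)
ims=[]
for n in ['top','side']:
    p=snap(n,n+'0.png'); ims.append(p['image']); print(n,p['Tw'][:3,3].round(),np.array(p['K'])[0,0])
    for l,z in Z.items():
        for d in r.pinpoint(p,l)[:2]:
            print(l,np.round(d['uv'],1),round(d['conf'],2),ray(p,d['uv'],z).round(1))
print(r.sense())
E
```

```text
pics
top [ 308.   69. 1322.] 488.8024699573716
tin_center [406.4 225.8] 0.94 [ 478.2 -321.9   63. ]
tin_center [354.9 150.4] 0.68 [ 680.9 -195.    63. ]
rack [396.2 226.8] 0.87 [ 483.9 -313.4    0. ]
coaster [332.2 231.1] 0.63 [ 471.3 -138.5    0. ]
coaster [269.2 178.1] 0.39 [618.4  32.8   0. ]
holder [258.5 179.9] 0.9 [613.1  62.5   0. ]
holder [335.2 228.9] 0.45 [ 477.4 -146.8    0. ]
bay [255.1 176.9] 0.74 [615.9  71.9  24. ]
bay [270.3 178.5] 0.57 [611.7  30.4  24. ]
door_hinge [226.6 182.7] 0.65 [585.4 145.4  86. ]
door_edge [211.2 236.4] 0.8 [445.9 182.2  86. ]
door_edge [268.8 180.3] 0.66 [592.4  36.2  86. ]
tray [121.2 199.6] 0.67 [555.7 439.5   0. ]
kettle [117.6 188.5] 0.81 [586.9 451.2   0. ]
kettle [267.8 177.8] 0.57 [619.2  36.7   0. ]
mug_a [109.2 243.3] 0.93 [435.6 464.8   0. ]
mug_a [353.5 150.8] 0.87 [ 698.3 -204.2    0. ]
side [ -4. 758. 864.] 427.4943022003913
tin_center [338.4 131.9] 0.85 [ 487.  -309.3   63. ]
rack [333.2 145.2] 0.95 [ 501.5 -314.8    0. ]
rack [242.1 181.5] 0.32 [632.2  11.   -0. ]
coaster [313.5 178. ] 0.89 [ 466.1 -132.2    0. ]
holder [237.2
[... 284 characters left out ...]
] 0.59 [ 704.2 -221.9    0. ]
{'time': 1.1, 'joint_pos': array([-7.33652546e+01,  7.47104829e+00,  8.52672474e+01, -2.75825603e-03,
        8.72614352e+01, -4.89395920e+00]), 'qd': array([ 0.12498289,  0.03604043,  0.00261245, -0.00236161, -0.01735927,
        0.00285592]), 'joint_efforts': array([-7.01778063e-04, -5.69333947e+01, -5.00878000e+01, -3.64982961e-04,
        1.33041573e-03,  2.20949045e-05]), 'tool_pos': array([ 220.17880523, -558.14761896,  253.29875468]), 'tcp_rot': array([ 1.79997232e+02, -3.30220487e-05, -6.84711636e+01]), 'ft_force': array([0.68296173, 0.48274255, 0.32950246]), 'wrist_torque': array([-0.01887958,  0.02349313,  0.01679218]), 'finger_gap': 85.17574718665405}
```

Run:
```python
import cv2,numpy as np
a=cv2.imread('pics/top0.png')[130:280,170:450];b=cv2.imread('pics/side0.png')[80:290,130:410]
cv2.imwrite('pics/c1.png',np.vstack([cv2.resize(a,(600,321),interpolation=2)]))
cv2.imwrite('pics/c1.png',cv2.resize(a,(800,429),interpolation=2))
cv2.imwrite('pics/c2.png',cv2.resize(b,(800,600),interpolation=2))
```

```text
(no output)
```

View pics/c1.png

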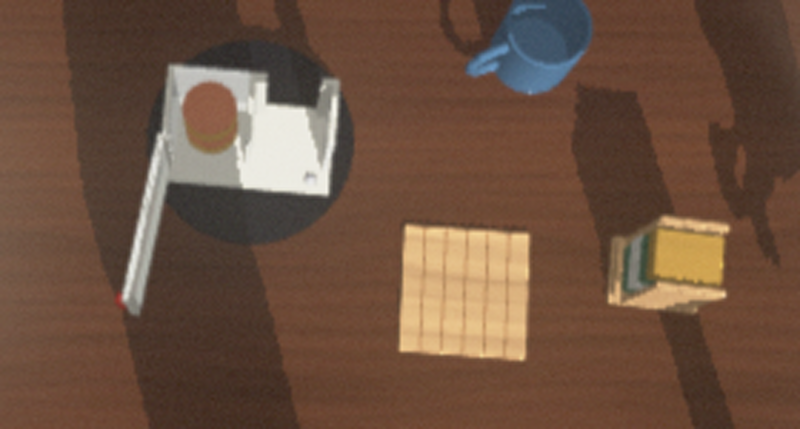

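View pics/c2.png

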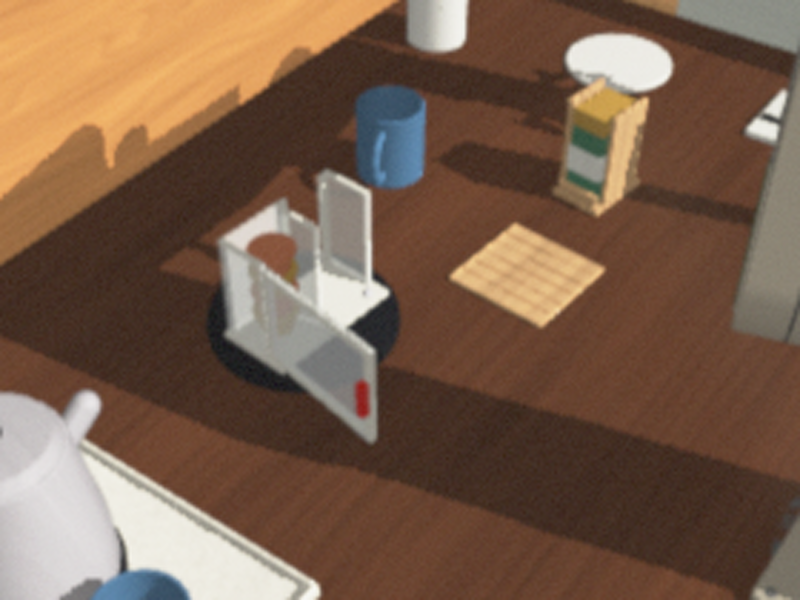

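Top view: lid at about (405,222) px with rack walls running across, coaster at (332,231), holder (258,180) with door open about 100°, all yawed about −5°. Side view agrees. I'll move above the rack for a wrist look.

```bash
python3 -m jog '[[-0.016,-0.042,-0.01,4,100],[-0.032,-0.083,-0.02,8,100],[-0.048,-0.125,-0.03,12,100],[-0.064,-0.166,-0.04,16,100],[-0.08,-0.208,-0.05,20,100],[-0.097,-0.25,-0.05,24,100],[-0.113,-0.291,-0.05,26.5,100],[-0.129,-0.332,-0.05,26.5,100]]' 40
cat > fit.py <<'E'
from h import *
p=snap('wrist','w1.png'); print(r.sense()['tool_pos'],r.sense()['tcp_rot'])
print('tool_from_cam',np.array(p['tool_from_camera']).round(2).tolist())
for l,z in dict(tin_center=63,rack=0,coaster=0,bay=24).items():
    for d in r.pinpoint(p,l)[:1]: print(l,np.round(d['uv'],1),round(d['conf'],2),ray(p,d['uv'],z).round(1))
hsv=cv2.cvtColor(p['image'],cv2.COLOR_RGB2HSV)
np.savez('w1.npz',im=p['image'],K=p['K'],Tw=p['Tw'])
E
python3 fit.py
```

```text
time: 1.9
tool_pos: [482.9, -314.9, 303.6]
tcp_rot: [-180.0, -0.0, -95.1]
ft_force: [0.2, -0.7, 0.8]
finger_gap: 85.6
[ 487.02905419 -309.99740376  303.42277753] [-1.79837596e+02  1.67684162e-01 -9.47592407e+01]
tool_from_cam [[1.0, -0.0, -0.0, -0.23], [0.0, 0.96, 0.28, -70.82], [-0.0, -0.28, 0.96, -120.98], [0.0, 0.0, 0.0, 1.0]]
rack [254.  150.3] 0.76 [ 484.6 -315.     0. ]
coaster [119.7 171.3] 0.75 [ 472.7 -138.6    0. ]
```

View pics/w1.png

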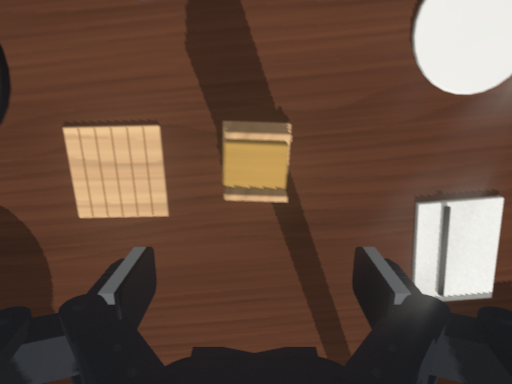

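Wrist view: brass lid at cols 222–290, rows 138–188 between the two rack walls; coaster at (119,171). Refine by colour fits.

```bash
cat > lid.py <<'E'
from h import *
def quad(p,mask,z):
    n,lab,st,_=cv2.connectedComponentsWithStats(mask.astype(np.uint8)); k=1+st[1:,4].argmax()
    c=np.argwhere(lab==k)[:,::-1].astype(float)
    cs=cv2.findContours((lab==k).astype(np.uint8),0,cv2.CHAIN_APPROX_NONE)[0]
    c=max(cs,key=len)[:,0].astype(float)
    W=np.array([ray(p,u,z)[:2] for u in c]); (cx,cy),(w,h),a=cv2.minAreaRect(W.astype(np.float32))
    return (cx,cy),(w,h),a,st[k]
E
python3 - <<'E'
from lid import *
p=snap('wrist'); s=r.sense(); print(s['tool_pos'],s['tcp_rot'],np.abs(s['qd']).max())
H,S,V=[x.astype(int) for x in cv2.split(cv2.cvtColor(p['image'],cv2.COLOR_RGB2HSV))]
for q in [(255,165),(255,132),(255,196),(110,180),(255,140),(255,143)]: print(q,H[q[1],q[0]],S[q[1],q[0]],V[q[1],q[0]])
lid=(H>15)&(H<30)&(S>150)&(V>120); print('lid',quad(p,lid,118))
bam=(H>8)&(H<25)&(S>60)&(S<160)&(V>150); b2=bam.copy(); b2[:,200:]=0; print('coaster',quad(p,cv2.morphologyEx(b2.astype(np.uint8),3,np.ones((5,5))),6))
b3=(bam|lid); b3[:,:200]=0; b3[:,320:]=0
print('rack top',quad(p,cv2.morphologyEx(b3.astype(np.uint8),3,np.ones((3,3))),124))
for l,z in dict(tin_center=63,rack=0,coaster=0).items():
    for d in r.pinpoint(p,l)[:1]: print(l,np.round(d['uv'],1),round(d['conf'],2),ray(p,d['uv'],z).round(1))
E
```

```text
[ 481.11797749 -316.94363842  303.2492946 ] [ 1.79976620e+02 -1.97864327e-02 -9.49948439e+01] 1.0894666986633206
(255, 165) 19 144 200
(255, 132) 16 104 142
(255, 196) 16 104 219
(110, 180) 16 102 221
(255, 140) 19 138 109
(255, 143) 19 142 151Traceback (most recent call last):
  File "<stdin>", line 5, in <module>
  File "lid.py", line 3, in quad
    n,lab,st,_=cv2.connectedComponentsWithStats(mask.astype(np.uint8)); k=1+st[1:,4].argmax()
                                                                            ~~~~~~~~~~~~~~~^^
ValueError: attempt to get argmax of an empty sequence
```

Run:
```python
from lid import *
p=snap('wrist'); s=r.sense(); print(s['tool_pos'],s['tcp_rot'])
H,S,V=[x.astype(int) for x in cv2.split(cv2.cvtColor(p['image'],cv2.COLOR_RGB2HSV))]
lid=(H>16)&(H<24)&(S>122)&(S<200)&(V>80); lid[:,:200]=0; print('lid',quad(p,lid,118))
bam=(H>10)&(H<22)&(S>70)&(S<122)&(V>110); b2=bam.copy(); b2[:,200:]=0; print('coaster',quad(p,cv2.morphologyEx(b2.astype(np.uint8),3,np.ones((5,5))),6))
b3=(bam|lid); b3[:,:200]=0; b3[:,320:]=0
print('rack top',quad(p,cv2.morphologyEx(b3.astype(np.uint8),3,np.ones((3,3))),124))
for l,z in dict(tin_center=63,rack=0,coaster=0).items():
    for d in r.pinpoint(p,l)[:1]: print(l,np.round(d['uv'],1),round(d['conf'],2),ray(p,d['uv'],z).round(1))
```

```text
[ 480.90634445 -317.25261714  303.2890798 ] [ 1.79983085e+02 -1.86781916e-02 -9.50435762e+01]
lid ((489.66119384765625, -317.25946044921875), (60.356834411621094, 46.174163818359375), 82.50306701660156, array([ 221,  138,   66,   51, 3114], dtype=int32))
coaster ((470.80303955078125, -138.7581024169922), (121.87710571289062, 120.42554473876953), 86.23432922363281, array([  61,  124,  107,   94, 8706], dtype=int32))
rack top ((492.1196594238281, -318.517822265625), (61.43223571777344, 73.45830535888672), 83.0069580078125, array([ 221,  121,   70,   81, 5158], dtype=int32))
rack [253. 147.] 0.82 [ 486.9 -316.1    0. ]
coaster [118.9 171. ] 0.84 [ 471.  -139.9    0. ]
```

```bash
python3 -m jog '[[-0.001,-0.007,0.03,2,100],[-0.001,-0.007,0.065,2,100],[-0.001,-0.007,0.1,2,100],[-0.001,-0.007,0.135,2,100],[-0.001,-0.007,0.17,2,100],[-0.001,-0.007,0.195,2,100],[-0.001,-0.007,0.208,2,100],[-0.001,-0.007,0.212,2,100]]' 40 && python3 -m jog '[[0,0,0,0,60],[0,0,0,0,50],[0,0,0,0,50],[0,0,0,0,50],[0,0,0,0,50],[0,0,0,0,50],[0,0,0,0,50],[0,0,0,0,50]]' 40
```

```text
time: 3.2
tool_pos: [486.8, -316.8, 89.8]
tcp_rot: [179.9, 0.1, -97.1]
ft_force: [0.1, -0.0, 0.4]
finger_gap: 85.4
time: 4.0
tool_pos: [487.7, -317.6, 91.5]
tcp_rot: [180.0, -0.0, -97.1]
ft_force: [-0.9, 0.3, 6.5]
finger_gap: 59.8
```

```bash
python3 -m jog '[[0,0,-0.008,0,40],[0,0,-0.025,0,40],[0,0,-0.05,0,40],[0,0,-0.075,0,40],[0,0,-0.1,0,40],[0,0,-0.125,0,40],[0,0,-0.14,0,40],[0,0,-0.145,0,40]]' 50
```

```text
time: 4.8
tool_pos: [488.4, -318.0, 238.7]
tcp_rot: [-179.8, -0.1, -97.1]
ft_force: [0.7, 0.0, -1.2]
finger_gap: 59.4
```

```bash
python3 -m jog '[[-0.01,0.002,0,0,40],[-0.035,0.008,0,0,40],[-0.07,0.016,0,-1,40],[-0.105,0.024,0,-2,40],[-0.135,0.03,0,-2,40],[-0.16,0.036,0,-2,40],[-0.172,0.039,0,-2,40],[-0.175,0.0395,0,-2,40]]' 50 && python3 -m jog '[[0,0,0.01,0,40],[0,0,0.03,0,40],[0,0,0.055,0,40],[0,0,0.08,0,40],[0,0,0.105,0,40],[0,0,0.125,0,40],[0,0,0.135,0,40],[0,0,0.138,0,40]]' 50 && python3 -m jog '[[0,0,0,0,40],[0,0,0,0,40]]'
```

```text
time: 5.6
tool_pos: [470.3, -137.9, 237.1]
tcp_rot: [-179.9, -0.1, -95.0]
ft_force: [0.6, -0.5, -2.8]
finger_gap: 59.7
time: 6.4
tool_pos: [469.1, -138.4, 97.1]
tcp_rot: [179.9, -0.0, -95.1]
ft_force: [-0.5, -0.5, -2.7]
finger_gap: 59.7
time: 6.6
tool_pos: [469.6, -138.9, 97.8]
tcp_rot: [179.9, -0.1, -95.1]
ft_force: [0.5, 0.1, -1.6]
finger_gap: 59.4
```

```bash
python3 -m jog '[[0,0,0.002,0,40],[0,0,0.004,0,40],[0,0,0.005,0,40],[0,0,0.006,0,40],[0,0,0.007,0,40],[0,0,0.008,0,40],[0,0,0.008,0,40],[0,0,0.008,0,40]]'
```

```text
time: 7.4
tool_pos: [469.6, -138.8, 89.8]
tcp_rot: [179.9, -0.1, -95.1]
ft_force: [0.8, -0.5, -2.2]
finger_gap: 59.3
```

```bash
python3 -m jog '[[0,0,0.0005,0,40],[0,0,0.001,0,40],[0,0,0.0015,0,40],[0,0,0.0015,0,40]]'
```

```text
time: 7.8
tool_pos: [469.9, -138.9, 89.5]
tcp_rot: [180.0, -0.1, -95.1]
ft_force: [-4.3, 2.4, 9.0]
finger_gap: 59.7
```

Contact (9 N). Release and rise.

```bash
python3 -m jog '[[0,0,0,0,75],[0,0,0,0,80],[0,0,0,0,90],[0,0,0,0,100],[0,0,0,0,100],[0,0,0,0,100]]' && python3 -m jog '[[0,0,-0.01,0,100],[0,0,-0.03,0,100],[0,0,-0.06,0,100],[0,0,-0.1,0,100],[0,0,-0.14,0,100],[0,0,-0.18,0,100],[0,0,-0.2,0,100],[0,0,-0.2,0,100]]' && python3 -m jog '[[0,0,0,0,100],[0,0,0,0,100]]'
python3 - <<'E'
from lid import *
p=snap('wrist','w2.png'); s=r.sense(); print(s['tool_pos'],s['tcp_rot'])
H,S,V=[x.astype(int) for x in cv2.split(cv2.cvtColor(p['image'],cv2.COLOR_RGB2HSV))]
lid=(H>16)&(H<24)&(S>122)&(S<200)&(V>80); lid[:,:180]=0; print('lid',quad(p,lid,116))
for l,z in dict(tin_center=61,coaster=0,holder=0,bay=24).items():
    for d in r.pinpoint(p,l)[:1]: print(l,np.round(d['uv'],1),round(d['conf'],2),ray(p,d['uv'],z).round(1))
E
```

```text
time: 8.4
tool_pos: [469.8, -138.9, 89.4]
tcp_rot: [179.9, -0.1, -95.1]
ft_force: [-0.5, 0.6, 0.0]
finger_gap: 85.4
time: 9.2
tool_pos: [471.8, -139.4, 294.7]
tcp_rot: [-179.6, -0.2, -95.1]
ft_force: [0.6, -0.6, 0.1]
finger_gap: 85.2
time: 9.4
tool_pos: [471.6, -139.3, 294.4]
tcp_rot: [-179.6, -0.2, -95.1]
ft_force: [-0.1, -0.3, 0.2]
finger_gap: 85.5
[ 471.36143837 -139.19620639  293.77256275] [-1.79695471e+02 -1.73182066e-01 -9.50823529e+01]
lid ((472.8638916015625, -138.51834106445312), (59.76049041748047, 45.47382736206055), 83.59032440185547, array([ 220,  149,   66,   50, 3094], dtype=int32))
holder [64.9 47.6] 0.65 [614.   65.6   0. ]
```

View pics/w2.png

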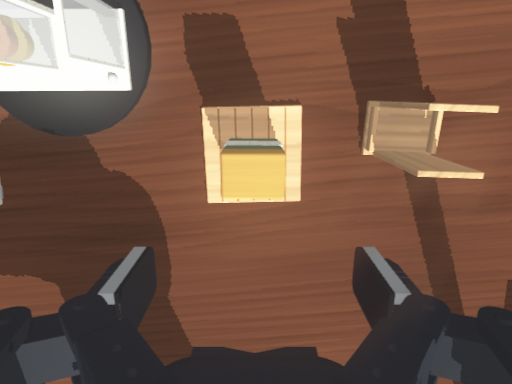

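Tin stands upright at the coaster's centre (lid at ~(253,174) px). Turn a quarter while going over the holder for a close look.

```bash
python3 -m jog '[[-0.015,-0.015,0,-8,100],[-0.03,-0.03,0,-16,100],[-0.045,-0.045,0,-24,100],[-0.06,-0.06,0,-32,100],[-0.075,-0.075,0,-40,100],[-0.09,-0.09,0,-48,100],[-0.105,-0.105,0,-56,100],[-0.12,-0.12,0,-64,100]]' && python3 -m jog '[[0,0,0,-8,100],[0,0,0,-16,100],[0,0,0,-24,100],[0,0,0,-26,100],[0,0,0,-26,100],[0,0,0,-26,100]]'
python3 - <<'E'
from lid import *
p=snap('wrist','w3.png'); s=r.sense(); print(s['tool_pos'],s['tcp_rot'])
np.savez('w3.npz',K=p['K'],Tw=p['Tw'],image=p['image'])
for l,z in dict(holder=0,bay=24,door_hinge=86,door_edge=86).items():
    for d in r.pinpoint(p,l)[:1]: print(l,np.round(d['uv'],1),round(d['conf'],2),ray(p,d['uv'],z).round(1))
E
```

```text
time: 10.45
tool_pos: [601.9, -29.6, 293.0]
tcp_rot: [179.9, -0.3, -30.8]
ft_force: [0.0, 0.1, 0.1]
finger_gap: 85.5
time: 11.05
tool_pos: [601.7, -29.6, 292.5]
tcp_rot: [179.8, -0.2, -4.8]
ft_force: [0.6, -0.4, 0.2]
finger_gap: 85.4
[601.78559564 -29.62480702 292.65605169] [ 1.79837225e+02 -1.71620637e-01 -4.83086831e+00]
holder [256.5  73.1] 0.56 [613.1  63.3   0. ]
bay [258.4 101.8] 0.93 [612.4  31.5  24. ]
```

View pics/w3.png

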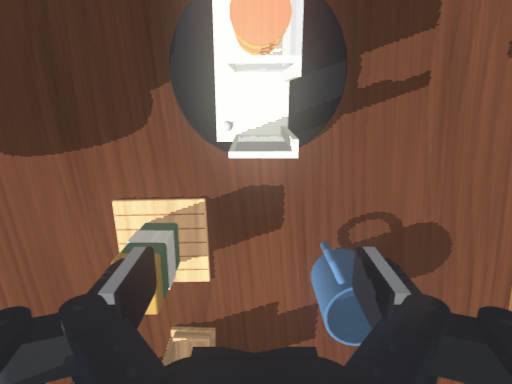

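Bay floor around cols 217–290, rows 65–140; right-hand wall top edge at rows ~150–157. Overlay a bay model to refine.

```bash
cat > ov.py <<'E'
import sys
from h import *
def overlay(npz,x,y,yaw,box,out,k=5):
    d=np.load(npz); p={q:d[q] for q in d}; c,s=np.cos(np.radians(yaw)),np.sin(np.radians(yaw))
    W=lambda P:proj(p,[[x+c*a-s*b,y+s*a+c*b,z] for a,b,z in P])
    u0,v0,u1,v1=box; im=cv2.resize(p['image'][v0:v1,u0:u1,::-1],None,fx=k,fy=k,interpolation=2)
    def poly(P,col): cv2.polylines(im,[np.int32((W(P)-[u0-.5,v0-.5])*k)],True,col,1,cv2.LINE_AA)
    poly([(-26,-34,24),(26,-34,24),(26,34,24),(-26,34,24)],(0,0,255))
    for b in [(-39,-34),(34,39)]: poly([(-26,b[0],142),(31,b[0],142),(31,b[1],142),(-26,b[1],142)],(255,0,0))
    for b in [(-34,-24),(24,34)]: poly([(26,b[0],142),(31,b[0],142),(31,b[1],142),(26,b[1],142)],(0,160,0))
    cv2.imwrite(out,im)
if __name__=='__main__':
    overlay('w3.npz',612.4,31.5,-5,(190,40,330,160),'pics/o1.png')
E
python3 ov.py
```

```text
(no output)
```

View pics/o1.png

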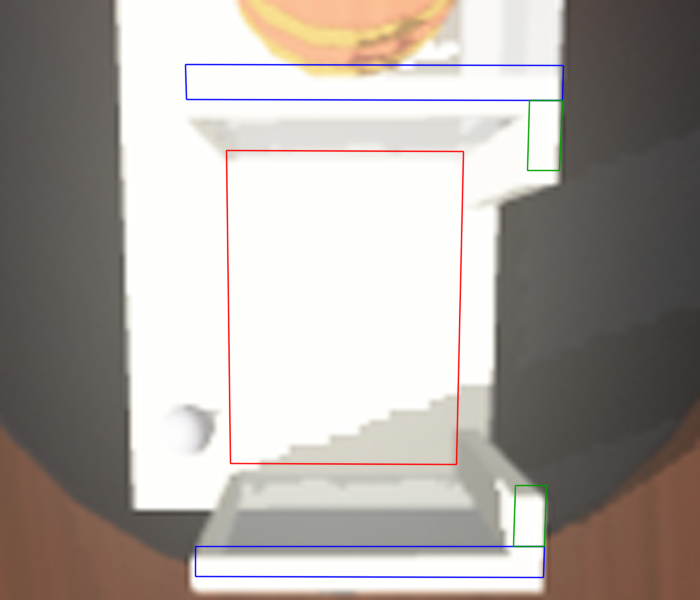

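```bash
python3 -m jog '[[-0.02,0.02,0,0.3,100],[-0.04,0.04,0,0.3,100],[-0.06,0.06,0,0.3,100],[-0.08,0.08,0,0.3,100],[-0.1,0.1,0,0.3,100],[-0.115,0.115,0,0.3,100],[-0.1207,0.1197,0,0.3,100],[-0.1207,0.1197,0,0.3,100]]' && python3 -m jog '[[0,0,0.02,0,100],[0,0,0.055,0,100],[0,0,0.09,0,100],[0,0,0.125,0,100],[0,0,0.16,0,100],[0,0,0.185,0,100],[0,0,0.197,0,100],[0,0,0.202,0,100]]' && python3 -m jog '[[0,0,0,0,100],[0,0,0,0,100]]'
```

```text
time: 12.1
tool_pos: [471.3, -139.3, 293.2]
tcp_rot: [179.8, -0.2, -5.2]
ft_force: [-0.3, -0.2, 0.0]
finger_gap: 85.7
time: 12.9
tool_pos: [471.9, -139.1, 90.0]
tcp_rot: [179.9, -0.1, -5.1]
ft_force: [-0.3, 0.3, -0.3]
finger_gap: 85.0
time: 13.1
tool_pos: [473.1, -139.3, 91.3]
tcp_rot: [179.8, -0.2, -5.1]
ft_force: [-0.3, 0.2, 0.4]
finger_gap: 85.6
```

```bash
python3 -m jog '[[0,0,0,0,60],[0,0,0,0,50],[0,0,0,0,40],[0,0,0,0,30],[0,0,0,0,30],[0,0,0,0,30],[0,0,0,0,30],[0,0,0,0,30]]' 50 && python3 -m jog '[[0,0,-0.008,0,25],[0,0,-0.025,0,25],[0,0,-0.05,0,25],[0,0,-0.08,0,25],[0,0,-0.11,0,25],[0,0,-0.14,0,25],[0,0,-0.155,0,25],[0,0,-0.16,0,25]]' 50 && python3 -m jog '[[0,0,0,0,25],[0,0,0,0,25]]'
python3 - <<'E'
from lid import *
p=snap('wrist','w4.png'); s=r.sense(); print(s['tool_pos'],s['tcp_rot'],s['finger_gap'])
H,S,V=[x.astype(int) for x in cv2.split(cv2.cvtColor(p['image'],cv2.COLOR_RGB2HSV))]
lid=(H>16)&(H<24)&(S>110)&(S<200)&(V>60); z=s['tool_pos'][2]+116-91; print('lid',quad(p,lid,z))
E
```

```text
time: 13.9
tool_pos: [473.2, -139.6, 92.2]
tcp_rot: [179.8, -0.3, -5.1]
ft_force: [-2.3, 1.0, 6.3]
finger_gap: 43.5
time: 14.7
tool_pos: [473.3, -139.4, 254.4]
tcp_rot: [179.8, -0.5, -5.1]
ft_force: [0.6, -0.4, -2.1]
finger_gap: 43.9
time: 14.9
tool_pos: [472.8, -139.1, 252.9]
tcp_rot: [179.8, -0.4, -5.1]
ft_force: [0.4, -0.0, -3.0]
finger_gap: 43.6
[ 472.63018863 -139.08071171  252.62460904] [179.8151477   -0.31591444  -5.13723024] 43.597520067137616
lid ((473.63262939453125, -127.6879653930664), (53.22014617919922, 43.45138168334961), 84.7186050415039, array([  186,   208,   138,   145, 16610], dtype=int32))
```

View pics/w4.png

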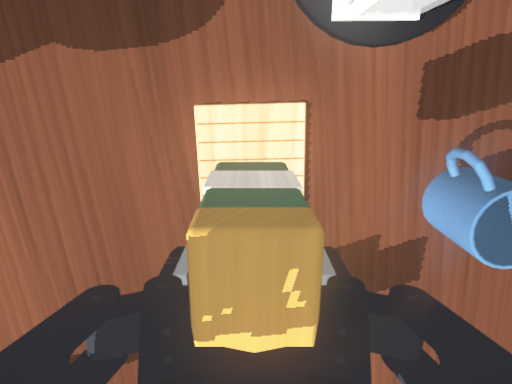

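Run:
```python
from lid import *
p=snap('wrist'); s=r.sense(); print(s['tool_pos'],s['tcp_rot'])
zt=s['tool_pos'][2]+116-92
for uv in [(190,238),(320,238),(255,238),(255,232),(255,244)]: print(uv,ray(p,uv,zt).round(1))
c,sn=np.cos(np.radians(-5.1)),np.sin(np.radians(-5.1)); x,y=s['tool_pos'][:2]
for h in (0,8,16): print(h,proj(p,[[x+c*a-sn*b,y+sn*a+c*b,zt-h] for a,b in [(-22,30),(22,30)]]).round(0).tolist())
g=cv2.cvtColor(p['image'],cv2.COLOR_RGB2HSV)[195:260,255]; print(g[::3].tolist())
```

```text
[ 472.60341003 -139.03944682  252.57874518] [179.81980077  -0.30540149  -5.13203505]
(190, 238) [ 454.6 -109.5  276.6]
(320, 238) [ 495.4 -113.3  276.6]
(255, 238) [ 475.  -111.4  276.6]
(255, 232) [ 475.2 -109.3  276.6]
(255, 244) [ 474.8 -113.4  276.6]
0 [[185.0, 232.0], [325.0, 231.0]]
8 [[189.0, 222.0], [320.0, 222.0]]
16 [[193.0, 214.0], [316.0, 214.0]]
[[49, 55, 116], [50, 55, 115], [53, 52, 112], [54, 55, 112], [23, 101, 136], [19, 128, 161], [19, 129, 160], [19, 131, 162], [19, 130, 159], [19, 131, 163], [19, 132, 164], [19, 136, 175], [19, 135, 185], [19, 136, 187], [19, 136, 188], [19, 136, 189], [19, 136, 189], [19, 138, 189], [19, 138, 190], [19, 137, 190], [19, 138, 190], [19, 138, 191]]
```

```bash
python3 -m jog '[[0.01,-0.015,-0.01,0,25],[0.03,-0.044,-0.01,0,25],[0.05,-0.073,-0.01,0,25],[0.07,-0.102,-0.01,0,25],[0.09,-0.131,-0.01,0,25],[0.107,-0.156,-0.01,0,25],[0.118,-0.172,-0.01,0,25],[0.124,-0.1805,-0.01,0,25]]' && python3 -m jog '[[0,0,0,0,25],[0,0,0,0,25],[0,0,0,0,25]]'
python3 - <<'E'
from h import *
p=snap('wrist'); s=r.sense(); print(s['tool_pos'],s['tcp_rot'],s['finger_gap'])
np.savez('w5.npz',K=p['K'],Tw=p['Tw'],image=p['image'])
from ov import overlay
overlay('w5.npz',612.2,29.7,-5,(150,100,390,280),'pics/o2.png',3)
E
```

```text
time: 15.8
tool_pos: [612.3, 31.2, 260.8]
tcp_rot: [179.8, -0.2, -5.0]
ft_force: [-0.3, -0.3, -2.9]
finger_gap: 43.4
time: 16.1
tool_pos: [611.8, 30.3, 260.5]
tcp_rot: [179.8, -0.1, -5.1]
ft_force: [-0.3, 0.3, -1.2]
finger_gap: 43.6
[611.88709953  30.27649896 260.76717379] [ 1.79807995e+02 -1.40822681e-01 -5.10623318e+00] 43.73205315811754
```

View pics/o2.png

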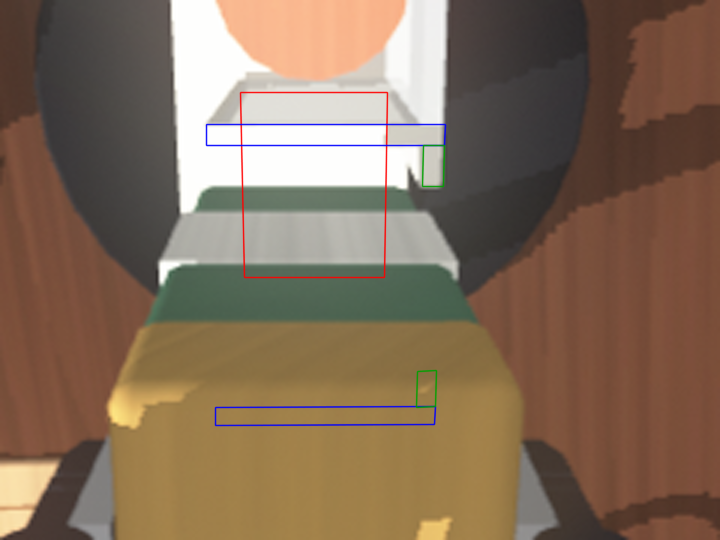

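```bash
python3 -m jog '[[0.0003,0.0006,0.005,0,25],[0.0003,0.0006,0.01,0,25],[0.0003,0.0006,0.015,0,25],[0.0003,0.0006,0.022,0,25],[0.0003,0.0006,0.03,0,25],[0.0003,0.0006,0.038,0,25],[0.0003,0.0006,0.043,0,25],[0.0003,0.0006,0.045,0,25]]' && python3 -m jog '[[0,0,0.006,0,25],[0,0,0.014,0,25],[0,0,0.022,0,25],[0,0,0.03,0,25],[0,0,0.038,0,25],[0,0,0.045,0,25],[0,0,0.049,0,25],[0,0,0.05,0,25]]'
```

```text
time: 16.95
tool_pos: [611.8, 29.6, 214.6]
tcp_rot: [179.8, -0.1, -5.1]
ft_force: [0.3, 0.4, -3.0]
finger_gap: 43.5
time: 17.75
tool_pos: [611.4, 29.4, 163.7]
tcp_rot: [179.8, 0.0, -5.1]
ft_force: [0.7, -0.0, -2.0]
finger_gap: 43.4
```

Inside without contact. Continue down, slowing at the floor (TCP ≈ 110).

```bash
python3 -m jog '[[0.0008,0,0.006,0,25],[0.0008,0,0.014,0,25],[0.0008,0,0.022,0,25],[0.0008,0,0.03,0,25],[0.0008,0,0.038,0,25],[0.0008,0,0.043,0,25],[0.0008,0,0.046,0,25],[0.0008,0,0.047,0,25]]' && python3 -m jog '[[0,0,0,0,25],[0,0,0.001,0,25],[0,0,0.002,0,25],[0,0,0.003,0,25],[0,0,0.004,0,25],[0,0,0.005,0,25],[0,0,0.005,0,25]]'
```

```text
time: 18.55
tool_pos: [612.0, 29.1, 116.3]
tcp_rot: [179.8, 0.0, -5.1]
ft_force: [0.2, -0.5, -2.9]
finger_gap: 43.5
time: 19.25
tool_pos: [611.9, 29.1, 111.1]
tcp_rot: [179.8, 0.1, -5.1]
ft_force: [1.4, -0.6, -1.9]
finger_gap: 43.1
```

```bash
python3 -m jog '[[0,0,0.0005,0,25],[0,0,0.001,0,25],[0,0,0.0015,0,25],[0,0,0.0015,0,25]]'
```

```text
time: 19.65
tool_pos: [612.0, 29.1, 110.4]
tcp_rot: [179.8, 0.0, -5.1]
ft_force: [-3.0, -0.4, 5.2]
finger_gap: 43.5
```

On the floor. Open moderately and rise.

```bash
python3 -m jog '[[0,0,0,0,55],[0,0,0,0,60],[0,0,0,0,65],[0,0,0,0,70],[0,0,0,0,70]]' && python3 -m jog '[[0,0,-0.005,0,70],[0,0,-0.02,0,70],[0,0,-0.04,0,70],[0,0,-0.07,0,70],[0,0,-0.1,0,70],[0,0,-0.13,0,70],[0,0,-0.155,0,70],[0,0,-0.16,0,70]]' && python3 -m jog '[[0,0,0,0,0],[0,0,0,0,0]]'
python3 - <<'E'
from lid import *
p=snap('wrist'); s=r.sense(); print(s['tool_pos'],s['tcp_rot'],s['finger_gap'])
np.savez('w6.npz',K=p['K'],Tw=p['Tw'],image=p['image'])
t=snap('top'); q=snap('side')
for l,z in dict(door_edge=86,door_hinge=86,tin_center=79,kettle=0,mug_a=0).items():
    for m in (t,q):
        for d in r.pinpoint(m,l)[:1]: print(l,np.round(d['uv'],1),round(d['conf'],2),ray(m,d['uv'],z).round(1))
a=p['image'][100:300,100:400,::-1];b=q['image'][130:290,180:330,::-1]
cv2.imwrite('pics/c3.png',np.hstack([cv2.resize(a,(480,320)),cv2.resize(b,(300,320))]))
E
```

```text
time: 20.15
tool_pos: [612.0, 29.1, 110.4]
tcp_rot: [179.8, 0.0, -5.1]
ft_force: [-0.6, 0.1, -0.3]
finger_gap: 59.8
time: 20.95
tool_pos: [614.1, 29.6, 276.4]
tcp_rot: [179.8, -0.4, -5.1]
ft_force: [0.6, -0.3, 0.9]
finger_gap: 59.8
time: 21.15
tool_pos: [614.2, 29.6, 276.7]
tcp_rot: [179.8, -0.5, -5.1]
ft_force: [0.7, 0.1, -0.1]
finger_gap: 31.7
[613.74873318  29.6540307  275.68643276] [179.82035478  -0.36804772  -5.09837151] 23.795687826730994
door_edge [213.5 238.9] 0.78 [439.5 176.2  86. ]
door_edge [258.9 219.5] 0.78 [445.4 172.5  86. ]
door_hinge [227.3 184.6] 0.6 [580.4 143.6  86. ]
door_hinge [225.5 190.5] 0.77 [582.  140.6  86. ]
tin_center [271.8 176.5] 0.98 [604.2  28.1  79. ]
tin_center [242.7 167.4] 0.91 [611.1  30.3  79. ]
kettle [116.1 188.1] 0.91 [588.  455.4   0. ]
kettle [139.  285.6] 0.8 [594.9 455.6  -0. ]
mug_a [111.4 243. ] 0.96 [436.4 458.9   0. ]
mug_a [267.5 140.3] 0.64 [ 695.6 -207.1    0. ]
```

View pics/c3.png

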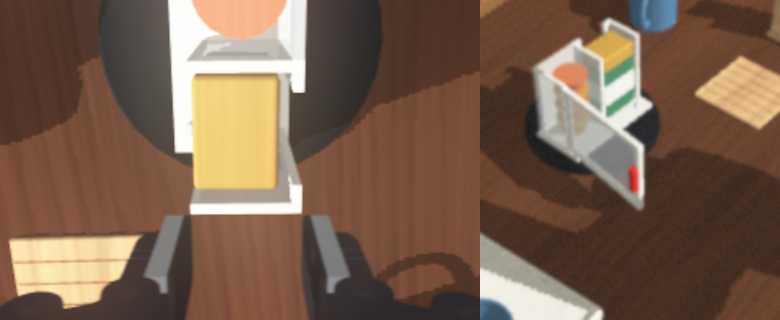

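Tin stands square in the bay, clear of the walls; door still open. Now plan the door push and go to the outer side of the door with the jaws shut.

```bash
python3 -m jog '[[-0.02,-0.022,0,0,0],[-0.045,-0.049,0,0,0],[-0.07,-0.076,0,0,0],[-0.095,-0.103,0,0,0],[-0.12,-0.13,0,0,0],[-0.142,-0.155,0,0,0],[-0.155,-0.169,0,0,0],[-0.159,-0.173,0,0,0]]' 60 && python3 -m jog '[[0,0,0.01,0,0],[0,0,0.03,0,0],[0,0,0.055,0,0],[0,0,0.08,0,0],[0,0,0.105,0,0],[0,0,0.127,0,0],[0,0,0.138,0,0],[0,0,0.141,0,0]]' && python3 -m jog '[[0,0,0,0,0],[0,0,0,0,0]]'
cat > door.py <<'E'
from h import *
s=r.sense(); P=s['tool_pos']; yaw=np.radians(s['tcp_rot'][2]); print(P,s['tcp_rot'],s['finger_gap'],s['ft_force'].round(1))
tx=np.array([np.cos(yaw),np.sin(yaw)]); ty=np.array([np.sin(yaw),-np.cos(yaw)]); H=np.array([582,141.])
for f in [98,90,80,70,60,50,40,30,20,12,6,3,0]:
    a=np.radians(265-f); b=a-np.pi/2
    W=H+125*np.array([np.cos(a),np.sin(a)])+17.5*np.array([np.cos(b),np.sin(b)])
    d=W-P[:2]; print(f,W.round(1),'tool mm',(d@tx).round(1),(d@ty).round(1))
E
python3 door.py
```

```text
time: 22.6
tool_pos: [470.0, 217.6, 275.0]
tcp_rot: [179.9, -0.4, -5.0]
ft_force: [0.0, 0.6, 0.3]
finger_gap: -0.5
time: 23.4
tool_pos: [470.4, 216.0, 132.0]
tcp_rot: [179.8, -0.3, -5.0]
ft_force: [0.1, -0.1, 0.5]
finger_gap: 0.1
time: 23.6
tool_pos: [471.2, 215.9, 132.9]
tcp_rot: [179.8, -0.3, -5.0]
ft_force: [-0.8, 0.1, 0.9]
finger_gap: -0.2
[471.16842853 215.89988337 132.89165874] [179.79391301  -0.34411983  -5.04677867] -0.22101817187099237 [-0.8  0.1  0.9]
98 [464.1 186.2] tool mm -4.4 30.2
90 [459.  169.3] tool mm -8.0 47.5
80 [456.  147.5] tool mm -9.1 69.4
70 [456.7 125.6] tool mm -6.4 91.3
60 [461.3 104. ] tool mm 0.0 112.3
50 [469.6  83.6] tool mm 10.0 131.9
40 [481.2  65. ] tool mm 23.3 149.4
30 [496.   48.6] tool mm 39.4 164.4
20 [513.3  35.1] tool mm 57.9 176.4
12 [528.7  26.6] tool mm 74.0 183.5
6 [541.   21.6] tool mm 86.6 187.4
3 [547.3  19.7] tool mm 93.1 188.8
0 [553.7  18. ] tool mm 99.6 189.9
```

```bash
python3 -m jog '[[-0.002,0.015,0,0,0],[-0.0045,0.03,0,0,0],[-0.007,0.043,0,0,0],[-0.008,0.056,0,0,0],[-0.009,0.07,0,0,0],[-0.008,0.082,0,0,0],[-0.006,0.093,0,0,0],[-0.003,0.103,0,0,0]]' && python3 door.py | tail -9
python3 - <<'E'
from h import *
q=snap('side')
for d in r.pinpoint(q,'door_edge')[:1]: print(d['conf'],ray(q,d['uv'],86).round(1))
E
```

```text
time: 24.4
tool_pos: [459.2, 112.6, 133.3]
tcp_rot: [179.8, -0.3, -5.1]
ft_force: [0.8, 1.1, 0.1]
finger_gap: 0.1
60 [461.3 104. ] tool mm 2.8 8.3
50 [469.6  83.6] tool mm 12.9 27.9
40 [481.2  65. ] tool mm 26.1 45.4
30 [496.   48.6] tool mm 42.3 60.4
20 [513.3  35.1] tool mm 60.7 72.4
12 [528.7  26.6] tool mm 76.8 79.5
6 [541.   21.6] tool mm 89.5 83.4
3 [547.3  19.7] tool mm 95.9 84.8
0 [553.7  18. ] tool mm 102.4 85.9
0.61 [446. 104.  86.]
```

```bash
python3 -m jog '[[0.004,0.012,0,0,0],[0.01,0.023,0,0,0],[0.017,0.034,0,0,0],[0.026,0.045,0,0,0],[0.036,0.055,0,0,0],[0.047,0.063,0,0,0],[0.055,0.069,0,0,0],[0.061,0.072,0,0,0]]' && python3 door.py | tail -6
python3 - <<'E'
from h import *
q=snap('side')
for d in r.pinpoint(q,'door_edge')[:1]: print(d['conf'],ray(q,d['uv'],86).round(1))
E
```

```text
time: 25.3
tool_pos: [514.6, 34.3, 133.8]
tcp_rot: [179.8, -0.3, -5.2]
ft_force: [-0.2, -0.6, -0.5]
finger_gap: -0.2
30 [496.   48.6] tool mm -19.9 -12.6
20 [513.3  35.1] tool mm -1.4 -0.7
12 [528.7  26.6] tool mm 14.8 6.4
6 [541.   21.6] tool mm 27.4 10.2
3 [547.3  19.7] tool mm 33.9 11.6
0 [553.7  18. ] tool mm 40.4 12.7
0.79 [520.1   9.7  86. ]
```

```bash
python3 -m jog '[[0.005,0.003,0,0,0],[0.01,0.005,0,0,0],[0.015,0.007,0,0,0],[0.02,0.009,0,0,0],[0.024,0.01,0,0,0],[0.027,0.011,0,0,0],[0.029,0.011,0,0,0],[0.03,0.011,0,0,0]]' && python3 -m jog '[[0.002,0.0005,0,0,0],[0.004,0.001,0,0,0],[0.006,0.001,0,0,0]]'
```

```text
time: 26.2
tool_pos: [543.6, 20.9, 134.1]
tcp_rot: [179.8, -0.4, -5.2]
ft_force: [-0.6, -0.2, -0.8]
finger_gap: -0.1
time: 26.5
tool_pos: [549.6, 19.3, 134.2]
tcp_rot: [179.8, -0.4, -5.2]
ft_force: [-0.8, -0.6, 0.4]
finger_gap: 0.1
```

```bash
python3 -m jog '[[0.001,0,0,0,0],[0.002,0,0,0,0],[0.003,0,0,0,0],[0.004,0,0,0,0]]' && python3 door.py | sed -n '1p;$p'
python3 - <<'E'
from h import *
for n in ('side','top'):
    q=snap(n,n+'7.png')
    for l in ('door_edge','door_hinge'):
        for d in r.pinpoint(q,l)[:1]: print(n,l,round(d['conf'],2),ray(q,d['uv'],86).round(1))
E
```

```text
time: 26.9
tool_pos: [553.1, 18.9, 134.1]
tcp_rot: [179.7, -0.3, -5.2]
ft_force: [-6.2, -0.3, 3.3]
finger_gap: 0.1
[553.05595878  18.92067374 134.07567702] [179.74804283  -0.2752442   -5.16282524] 0.05937410298105582 [-6.2 -0.3  3.3]
0 [553.7  18. ] tool mm 0.7 0.9
side door_edge 0.3 [542.9 483.7  86. ]
side door_hinge 0.76 [588.4 143.9  86. ]
top door_hinge 0.77 [580.7 141.5  86. ]
```

Force is building at the catch; keep pushing in small steps.

```bash
python3 -m jog '[[0.0015,0,0,0,0],[0.003,0,0,0,0],[0.004,0,0,0,0]]'; python3 -m jog '[[0.001,0,0,0,0],[0.002,0,0,0,0]]'
```

```text
time: 27.5
tool_pos: [555.5, 18.5, 134.1]
tcp_rot: [179.7, -0.1, -5.2]
ft_force: [-12.4, -1.5, 9.0]
finger_gap: -0.0
time: 27.7
tool_pos: [556.6, 18.3, 134.1]
tcp_rot: [179.7, 0.0, -5.2]
ft_force: [-9.5, -1.3, 8.3]
finger_gap: -0.2
```

```bash
python3 -m jog '[[0.001,0,0,0,0],[0.002,0,0,0,0],[0.003,0,0,0,0]]'; python3 -m jog '[[0.001,0,0,0,0],[0.002,0,0,0,0],[0.003,0,0,0,0]]'
```

```text
time: 28.0
tool_pos: [559.1, 17.9, 134.2]
tcp_rot: [179.7, 0.1, -5.2]
ft_force: [-6.0, -1.0, 3.8]
finger_gap: -0.1
time: 28.3
tool_pos: [562.4, 17.5, 134.3]
tcp_rot: [179.7, 0.1, -5.2]
ft_force: [-1.9, -1.2, 0.0]
finger_gap: 0.0
```

Force fell from 12 N to 2 N: over the catch. Push on until firm resistance.

```bash
python3 -m jog '[[0.001,0,0,0,0],[0.002,0,0,0,0],[0.003,0,0,0,0]]'; python3 -m jog '[[0.001,0,0,0,0],[0.002,0,0,0,0],[0.003,0,0,0,0]]'
```

```text
time: 28.6
tool_pos: [564.3, 17.4, 134.1]
tcp_rot: [179.7, 0.2, -5.2]
ft_force: [-13.4, -1.5, 7.9]
finger_gap: 0.0
time: 28.9
tool_pos: [564.6, 17.3, 134.1]
tcp_rot: [179.7, 0.6, -5.2]
ft_force: [-24.6, -0.3, 17.0]
finger_gap: 0.3
```

Firm stop at x≈564.5 (shut). Back off, rise clear, and look.

```bash
python3 -m jog '[[-0.005,0,0,0,0],[-0.02,0,0,0,0],[-0.04,0,0,0,0],[-0.06,0,0,0,0],[-0.06,0,-0.03,0,0],[-0.06,0,-0.07,0,0],[-0.06,0,-0.11,0,0],[-0.06,0,-0.14,0,0]]' && python3 -m jog '[[-0.05,0.04,0,0,0],[-0.1,0.08,0,0,0],[-0.13,0.12,0,0,0],[-0.13,0.16,0,0,0],[-0.13,0.2,0,0,0],[-0.13,0.2,0,0,0]]'
python3 - <<'E'
from h import *
t=snap('top');q=snap('side')
for n,m in (('top',t),('side',q)):
    for l,z in dict(tin_center=79,door_edge=86,door_hinge=86,kettle=0,mug_a=0).items():
        for d in r.pinpoint(m,l)[:1]: print(n,l,np.round(d['uv'],1),round(d['conf'],2),ray(m,d['uv'],z).round(1))
a=t['image'][120:260,200:380,::-1];b=q['image'][120:270,170:330,::-1]
cv2.imwrite('pics/c4.png',np.hstack([cv2.resize(a,(390,400),interpolation=2),cv2.resize(b,(400,400),interpolation=2)]))
E
```

```text
time: 29.7
tool_pos: [507.3, 23.6, 277.8]
tcp_rot: [179.7, 0.4, -5.1]
ft_force: [0.2, -0.0, 0.0]
finger_gap: -0.4
time: 30.3
tool_pos: [358.6, -169.0, 280.3]
tcp_rot: [179.5, 0.3, -5.5]
ft_force: [-0.9, 0.7, -0.1]
finger_gap: 0.3
top door_edge [284.3 191. ] 0.56 [564.2  -3.9  86. ]
top door_hinge [229.8 182.3] 0.65 [586.5 137.2  86. ]
top kettle [116.5 189.5] 0.77 [584.  454.1   0. ]
top mug_a [354.7 149.2] 0.94 [ 703.  -207.7    0. ]
side door_edge [257.9 163.6] 0.59 [581.1  -2.7  86. ]
side door_hinge [224.5 194.1] 0.77 [574.9 153.   86. ]
side kettle [137.4 283. ] 0.94 [603.7 452.9   0. ]
side mug_a [265.4 141.9] 0.87 [ 695.9 -195.5   -0. ]
```

View pics/c4.png

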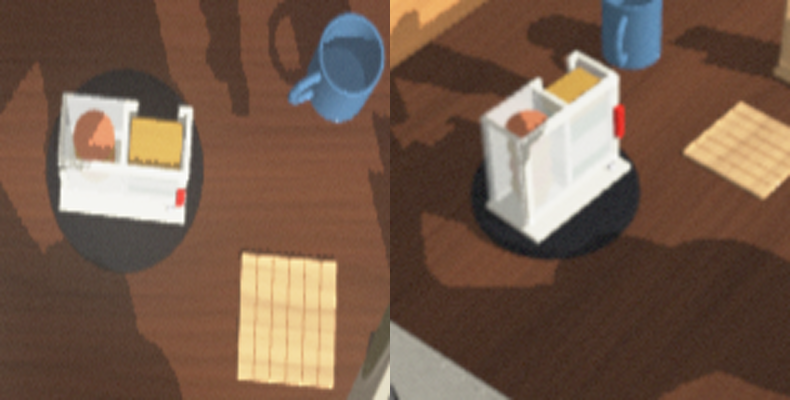

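Both views show the door flush with the front (red pull at the right corner), the tin upright in the bay, the mugs and kettle unmoved.

```bash
python3 -c "
from bench import r
s=r.sense(); print(s['ft_force'].round(1)); print(r.hand_in())"
```

```text
[ 1.2 -1.   0.9]
the job is handed in; nothing more can be done
None
```

The job is done and handed in at about 30 s of the 72 s allowed.

- **Tin:** I lifted it out of the rack gripped across its 60 mm and stood it on the coaster. I let go there, took it again across its 44 mm, and lowered it into the empty bay until it touched the floor at about 5 N.
- **Door:** I pushed it round with shut fingers. The force rose to about 12 N at the catch and fell to about 2 N. It then met a firm stop, where I pressed to about 25 N before backing off.

**Last checks:**
- The top and side pictures show the door flush with the front and the tin upright in the bay.
- The kettle and mug_b are where they were, within the networks' scatter of 10 to 20 mm. The mug on the tray (mug_a) was last measured before the door push, also unmoved; the final close-ups did not show it.
- The arm is well clear and reads only noise-level force.

**What did not agree:**
- The networks placed the door's edge and hinge 10 to 20 mm apart between the two cameras, and they no longer reported the tin's centre once the door was shut. That the door is on its catch therefore rests on the force readings and the pictures.
- I heard no click and could not read the door angle directly.

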